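# Load a glass filter plate under the sprung clips of a light-meter test stage

## Task

Load the framed glass filter plate into the test stage for the next light-meter check: draw the stop bolt fully back by its post and leave it there, then slide the plate flat along the deck, pin-hole edge first, under both sprung clips until it is home and both clips have snapped down behind its rear edge. Then press the taper pin's knob all the way down so that the pin pulls the plate into line with the stage. Keep the plate flat on the deck throughout, and leave the other things on the bench where they are.

Things in the scene. Friction and masses are not known exactly. Their poses are not given: they have to be found in the camera images.
- stage: Test stage, fixed: aluminium deck 405 (its x) x 250 (its y) x 30 mm high. Origin on its underside at bench height, z up; deck top at z = 30, deck spans x -215..+190, y -85..+165 mm. The plate travels along its +x. A bracket 31 mm high above the deck, 46 mm wide about y = 0, reaches from x = +109 to +179 and carries the taper pin; the plate passes under it (21 mm of headroom).
- stage_deck (a point): Deck top above the stage origin, stage frame (0, 0, 30) mm. A steel fence, 16 mm high above the deck, has its straight inner face at stage y = -66.5 from x = -204 to +150 mm; facing it a guide 12 mm high has its face at y = +66.5 from x = +31 to +150, with a flared entry before it (from x = 0, 9 mm wider). The end stop's face is at x = +150.5.
- plate: Loose framed glass plate, black frame, clear pane: 110 (its x) x 130 (its y) x 8 mm, about 240 g, smooth (friction about 0.3). Origin at the centre of its underside; +x is the leading edge, with the round pin hole. Starts flat in front of the bolt, off the fence, a little turned. Pinned, its centre is at stage x = +93, y = 0, rear edge at x = +38; against the end stop it is 2.5 mm further on.
- plate_hole (a point): Centre of the plate's 17 mm pin hole, at the plate's top face; plate frame (40, 0, 8) mm.
- plate_rear (a point): Middle of the plate's rear edge, plate frame (-55, 0, 4) mm: the place to push it.
- stage_hole (a point): Where the pin enters the deck, stage frame (133, 0, 30) mm; lies under the pin's axis.
- bolt (a joint): Stop bolt, slides along the stage's +y: 0 m = across the plate's path, 0.050 m = fully drawn back, clear of it. Its flat bar is 14 mm wide, its top 10 mm above the deck, centred at stage x = -20 mm; friction 2 N, stays where it is left. It slides between two low cheeks (10 mm high).
- bolt_post (a point): Centre of the top of the bolt's upright round black post: 14 mm in diameter, from 9 to 45 mm above the deck; at stage (-20, 85 + bolt travel, 75) mm. Push it towards the stage's +y.
- clip_a (a joint): Sprung clip on the fence side (stage y = -50 mm), a 14 mm wide steel strip hinged near the end stop, with a tooth and upturned toe at its front end. Hinge angle: 0 = down, grows as the front lifts, about 0.05 rad when riding on the plate. Spring about 1.2 N at the tooth; sliding the plate under both clips takes only about 3 to 8 N.
- clip_b (a joint): The same for the other clip (stage y = +50 mm).
- clip_a_tooth (a point): Middle of the underside of clip a's tooth: 1.5 mm above the deck when down, at stage (31, -50) mm. The tooth is 8 mm long: its back, which snaps down behind the plate's rear edge, is at x = +35; the toe reaches to x = +1, rising 12 mm. Between the clips are 86 mm of free room for what pushes the plate.
- clip_b_tooth (a point): The same for clip b, at stage (31, +50) mm.
- pin (a joint): Taper pin, slides straight down: 0 m = up, 0.024 m = fully down. Friction 4 N plus what the taper needs; it stays where it is left. Tip 6 mm in diameter, widening to 16 mm over 16 mm of length; the tip hangs 11 mm above the deck when up.
- pin_top (a point): Centre of the top of the pin's round black knob, 34 mm in diameter, 12 mm high; at stage (133, 0), 67 mm above the deck when up and 43 mm when down.
- meter_long: Bystander: white hand-held meter, 150 x 55 x 28 mm; origin under its centre.
- meter_short: Bystander: black hand-held meter, 115 x 55 x 28 mm; origin under its centre.
- fitting_a: Bystander: brass fitting, 36 mm in diameter, 54 mm high, standing on the deck beside the guide; origin under its centre.
- fitting_b: Bystander: brass fitting, the same, standing on the bench.
- screwdriver: Bystander: screwdriver, 180 mm long, lying on the bench before the stage's loading end.
- wrench: Bystander: wrench, 170 mm long, lying on the bench beyond the stage's pin end.
- jar: Bystander: closed jar, 56 mm in diameter, 75 mm high.
There are look-alikes about, which are no part of the job. What is meant by the plate is not green or turquoise, and is the smaller of those in its own colour.

How it is judged (in metres and radians):
On the way, in this order (a step that is already met when the one before it is completed fails the run):
1. the stop bolt is drawn fully back (45 mm or more) (value of joint bolt above 0.045 m), for 0.2 s.
2. both clips have ridden up on the plate (value of joint each of clip_a, clip_b above 0.03 rad and x of plate_hole in the frame of stage above 0.03 m), for 0.1 s.
3. the plate is home and both clips have snapped down behind it (value of joint each of clip_a, clip_b below 0.015 rad and x of plate_rear in the frame of stage above 0.034 m and angle between the x axis of plate and the x axis of stage, either way round below 0.06 rad and z of plate_hole in the frame of stage between 0.035 and 0.041 m), for 0.2 s.
4. the taper pin is fully down, through the plate (value of joint pin above 0.0215 m and horizontal distance between plate_hole and stage_hole below 0.002 m), for 0.2 s.
At the end, for the whole second after the job is handed in: Plate at rest flat on the deck, rear edge past stage x = 34 mm, within 0.06 rad of straight, both clips down behind it (under 0.015 rad), pin down 21.5 mm or more with the plate's hole within 2 mm of the stage's, bolt still drawn back 45 mm or more (all of step 3 and all of step 4 and value of joint bolt above 0.045 m and linear speed of plate below 0.01 m/s); the robot touches nothing.
It fails at once if the plate is tipped by more than 0.25 rad or lifted more than 20 mm off the deck (angle between plate's own z axis and vertical above 0.25 rad or z of plate in the frame of stage above 0.05 m).
It fails at once if the plate leaves the deck (z of plate in the frame of stage below 0.02 m).
It fails at once if a bystander is moved by more than 20 mm (distance of any of meter_long, meter_short, fitting_a, fitting_b, screwdriver, wrench, jar from where it was at the start of the episode above 0.02 m).
It also fails if it takes over 61 s, if anything falls off the work surface, if the arm or the gripper's body presses on something with over 40 N, if the wrist force passes 120 N, or if a joint passes its speed limit or range.

## Robot

A 6-joint arm with a two-finger parallel gripper is mounted at the origin on the work surface. World frame = base frame: x ahead of the robot, y to its left, z up, the work surface at z = 0. Lengths are in mm, angles in rad, forces in N, time in s.
With the tool pointing down it reaches from about 375 to 925 mm from the base axis. Payload 5.7 kg.
Tool frame: the origin (TCP) lies at the very end of the fingers, on their centre line; the grasp point (between the pads) lies 19 mm behind it (grip_point_offset is the distance from the TCP to the grasp point, in mm); z points along the fingers, y is the line along which they close (so a half turn about z gives the same grasp; the last joint's range is limited). The gripper opens to 88 mm and grips with 3 to 60 N. Pads are 20 mm wide; open, the fingers measure 115 mm over their backs; the gripper's body (75 mm by 178 mm) begins 61 mm behind the grasp point.
Start: joints at [1.137, 0.359, 1.51, -0, 1.272, -0.115], TCP at [188.048, 569.737, 222.623] pointing down, gripper open.
Joint ranges: [-2.97, 2.97], [-1.01, 2.36], [0.21, 2.38], [-0.96, 4.11], [0.2, 2.71], [-2.98, 2.98]. Speed limits (rad/s): [2.39, 2.39, 3.14, 3.14, 3.14, 3.14].

## Interface

Orientations are given as a rotation vector (axis times angle).
In Python, from workcell import * gives the robot as it stands. The module is installed in compiled form; this text tells all that it offers.
- The arm moves only by the tool drive_tool, never from a script. Its argument "increments" is a list of rows, each a list of 7 numbers: the turn, a rotation vector about the tool's x, y, z in degrees, then the shift along the tool's x, y, z in mm, then the finger opening in mm, from 0 to 87.8. A call has 1 to 20 rows; each row is the pose to reach, as a shift and turn from the pose commanded when the call began, along the tool's axes at that moment; what a row does not reach only later rows make up. A row lasts 1/8 s, in which the tool goes at most 62.5 mm and 10.7 degrees, less where a joint would pass 70% of its speed; a pose out of reach is approached as far as the arm can. A call with a gripper value outside its range is refused whole. The fingers move at their own pace and stop on an object; "squeeze" is the grip in N (left out, the last holds). Time passes only in rows, so rows that repeat a pose let the fingers close. It gives the time, the measured TCP pose, the force, the opening and the grip force at its end, in the units of the state.
- read_state(): the state, without advancing time (a new reading comes with each control period).
- camera(name): name is "scene" or "top"; returns a dict with "image" (480x640x3 uint8, red, green, blue), "intrinsics" (3x3 intrinsics, pixels), "R" (3x3) and "t" (3): a world point X has camera coordinates R X + t. Camera axes: x right, y down, z forward; pixel columns grow to the right and rows downward; lengths in mm; the calibration is good to about 2 mm. A picture is of the moment at which its call begins. There is no depth.
- hand_in(): hands the job in; it is judged then, once.
Trained networks look in the newest picture that a camera, given by its name, has taken for a name from the list of things; names that differ only in an ending like _2 or _b are one class to them, and where a whole thing is asked for, a point or a joint stands for the part that bears it (a point fixed in the world has none). Each returns a list of dicts, best first, with "conf" (0 to 1); they miss things now and then, are a little off and sometimes report something else, mostly with a low value. They report only what shows in the picture. A call takes as long as a camera call. They do not tell look-alikes from the thing itself.
- find_in(target, camera): "box" ([left, top, right, bottom] in pixels, round what is visible of it).
The state is a dict: "time_s": time; "joint_positions": joint angles; "dq": joint speeds; "effort": joint torques, N m; "tool_pos": TCP position; "ee_rot": TCP orientation; "contact_force": force on the tool from outside, world axes, zero at the start; "moment": the same for the moment, N m; "grip_width": finger opening in mm; "grip_force": force on a finger pad.
Only numpy, scipy, OpenCV 4.12 (cv2) and the standard library are available. Lean on these libraries where they do the work, as an engineer would, in place of code of your own. Each camera call takes 0.05 s, during which the arm holds its last target. There are 200 camera calls.

## Working session

There is one attempt and no reset: what is moved stays moved. The work goes in short steps, Python scripts to look and compute and a tool call to move; the robot and the scene stay as the last step left them, time stands still between calls to the robot, and variables do not carry over. Pictures are saved under pics/ and viewed, at most 10 in all, crops included, and the job is handed in when it is done.

Besides the shell and the picture viewer there is one more tool, called by a JSON object that holds its "op" and its "data". drive_tool: Moves the arm, as the interface text tells. Its arguments: {"type":"object","properties":{"increments":{"type":"array"},"squeeze":{"type":"number"}},"required":["increments"]}

```bash
mkdir -p pics; python3 - <<'E'
from workcell import *
import cv2,numpy as np
for n in ("scene","top"):
    c=camera(n); cv2.imwrite(f"pics/{n}0.png",c["image"][:,:,::-1])
    print(n,c["intrinsics"].tolist(),np.round(c["R"],4).tolist(),np.round(c["t"],1).tolist())
    for t in ("stage","plate","plate_hole","bolt_post","pin_top","clip_a_tooth","fitting_a"):
        print(t,[( [int(v) for v in d["box"]],round(d["conf"],2)) for d in find_in(t,n)][:4])
s=read_state();print(s)
E
```

```text
scene [[610.6101812212996, 0.0, 323.23785485539884], [0.0, 610.6101812212996, 248.69265591243558], [0.0, 0.0, 1.0]] [[-0.8075, 0.5898, 0.0009], [0.363, 0.4983, -0.7874], [-0.4649, -0.6355, -0.6165]] [432.3, -127.7, 1604.4]
stage [([209, 219, 413, 366], 0.72), ([332, 295, 347, 315], 0.25)]
plate [([133, 207, 191, 247], 0.93), ([310, 173, 384, 221], 0.81), ([457, 267, 565, 343], 0.63), ([234, 230, 312, 279], 0.61)]
plate_hole [([456, 269, 564, 341], 0.94), ([309, 172, 385, 227], 0.74), ([134, 212, 195, 247], 0.72), ([192, 287, 256, 339], 0.72)]
bolt_post [([305, 248, 347, 279], 0.83)]
pin_top [([333, 295, 347, 313], 0.53)]
clip_a_tooth [([274, 293, 323, 335], 0.84)]
fitting_a [([373, 267, 389, 293], 0.96), ([371, 248, 387, 269], 0.63)]
top [[439.9309209895681, 0.0, 311.5515817029547], [0.0, 439.9309209895681, 228.41751641599126], [0.0, 0.0, 1.0]] [[-0.0004, -0.9999, -0.0101], [-0.9834, 0.0022, -0.1813], [0.1813, 0.0098, -0.9834]] [-0.6, 557.9, 1039.3]
stage [([226, 169, 392, 278], 0.59)]
plate [([354, 291, 445, 386], 0.96), ([325, 184, 378, 240], 0.76), ([421, 132, 486, 195], 0.67), ([
[... 400 characters left out ...]
, 297], 0.46)]
{'time_s': 0.8, 'joint_positions': array([ 1.13689917e+00,  3.58758713e-01,  1.51039376e+00, -2.05393421e-05,
        1.27252526e+00, -1.15075131e-01]), 'dq': array([ 0.00025759,  0.00046999,  0.00199628,  0.0003736 ,  0.00140275,
       -0.00045369]), 'effort': array([-1.24835067e-03, -5.15263724e+01, -2.71116811e+01,  6.69570803e-02,
        2.42857891e-02, -3.87883449e-05]), 'tool_pos': array([188.05377149, 569.72987219, 222.64976257]), 'ee_rot': array([-4.98676069e-01, -3.10175763e+00,  1.37001960e-04]), 'contact_force': array([0.67390801, 0.98478663, 0.17379929]), 'moment': array([-0.0323459 ,  0.04830987, -0.03952987]), 'grip_force': 0.0, 'grip_width': 87.82879670006756}
```

```bash
python3 - <<'E'
import cv2
a=cv2.imread("pics/top0.png");cv2.imwrite("pics/top0c.png",cv2.resize(a[120:400,130:500],(792,599),interpolation=cv2.INTER_CUBIC))
b=cv2.imread("pics/scene0.png");cv2.imwrite("pics/scene0c.png",cv2.resize(b[190:390,190:430],(720,600),interpolation=cv2.INTER_CUBIC))
E
```

```text
(no output)
```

View pics/top0c.png

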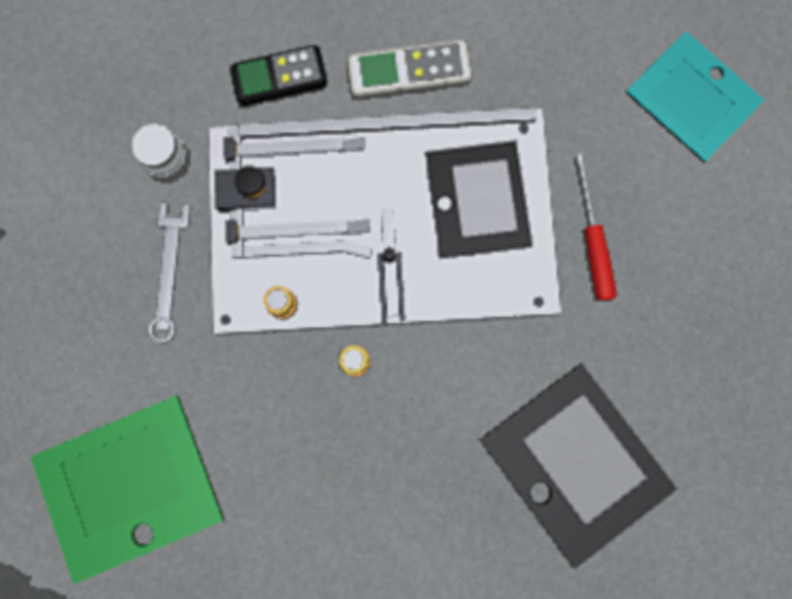

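View pics/scene0.png

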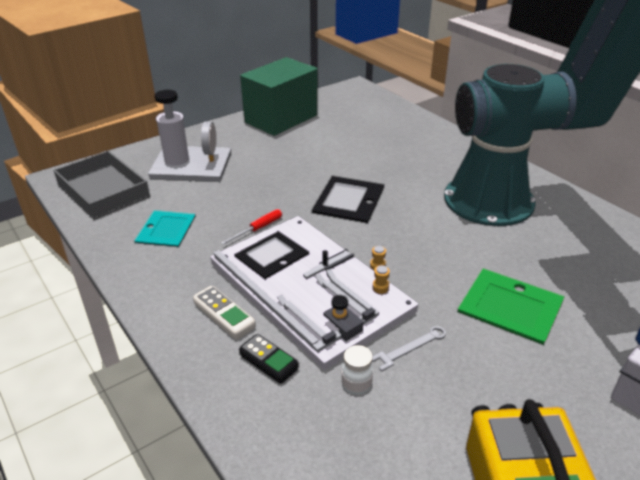

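The top view shows the stage, with its +x to the image left (world +y) and its +y downwards. The small black plate is on the deck at crop (480,200) with its hole at (445,203). The bolt post is at (389,255) and the pin knob at (250,180). Larger black, green and turquoise look-alikes lie on the bench. In the scene view the deck corners are near (300,219), (212,262), (415,303) and (330,352).

Next I fit the stage and plate poses.

```bash
cat > h.py <<'E'
import numpy as np, cv2
from scipy.optimize import least_squares
def proj(c,P): 
    p=np.atleast_2d(P)@np.array(c["R"]).T+np.array(c["t"]); q=p@np.array(c["intrinsics"]).T
    return q[:,:2]/q[:,2:]
def st(s,P):  # stage pose (x,y,th) -> world
    P=np.atleast_2d(np.array(P,float)); c,n=np.cos(s[2]),np.sin(s[2])
    return np.c_[P[:,:2]@np.array([[c,n],[-n,c]])+s[:2],P[:,2]]
def ray(c,uv,z):
    R=np.array(c["R"]);C=-R.T@np.array(c["t"]); d=R.T@np.linalg.solve(np.array(c["intrinsics"]),[*uv,1])
    return C+d*(z-C[2])/d[2]
E
python3 - <<'E'
from h import *; from workcell import *
T=camera("top");S=camera("scene")
cr=lambda x,y:(x/2.1405+130-.25,y/2.139+120-.25)
top=[((190,-85,30),cr(209,128)),((-215,-85,30),None),((-215,165,30),cr(560,313)),((190,165,30),cr(214,333)),((-20,85,75),cr(389,253)),((133,0,97),cr(250,179))]
sc=[((-215,165,30),(300,219)),((-215,-85,30),(212,262)),((190,165,30),(415,303)),((-20,85,75),(325,251)),((133,0,97),(340,299))]
top=[t for t in top if t[1]]
f=lambda s:np.r_[(proj(T,st(s,[p for p,_ in top]))-[u for _,u in top]).ravel(),(proj(S,st(s,[p for p,_ in sc]))-[u for _,u in sc]).ravel()]
r=least_squares(f,[600,0,1.6],loss="soft_l1");print(r.x,np.round(r.fun.reshape(-1,2),1).tolist())
s=r.x
for q in [(427,153),(515,142),(531,247),(439,257),(445,203)]:
    w=ray(T,cr(*q),38); c,n=np.cos(s[2]),np.sin(s[2]); d=w[:2]-s[:2]
    print(np.round(w,1),"stage",np.round([c*d[0]+n*d[1],-n*d[0]+c*d[1]],1))
def ov(c,k):
    im=c["image"][:,:,::-1].copy(); im=cv2.resize(im,None,fx=k,fy=k,interpolation=cv2.INTER_CUBIC)
    def pl(P,col,cl=True): cv2.polylines(im,[np.int32((proj(c,st(s,P))+.5)*k*8)],cl,col,1,cv2.LINE_AA,3)
    pl([(-215,-85,30),(190,-85,30),(190,165,30),(-215,165,30)],(0,0,255))
    pl([(-204,-66.5,46),(150,-66.5,46)],(255,0,0)); pl([(31,66.5,42),(150,66.5,42)],(255,0,0))
    a=np.linspace(0,6.28,24)
    pl(np.c_[133+17*np.cos(a),17*np.sin(a),97+0*a],(0,255,0)); pl(np.c_[-20+7*np.cos(a),85+7*np.sin(a),75+0*a],(0,255,0))
    return im
a=ov(T,4)[150*4:290*4,215*4:405*4];b=ov(S,3)[205*3:370*3,200*3:425*3]
cv2.imwrite("pics/ov_t.png",cv2.resize(a,None,fx=1,fy=1)); cv2.imwrite("pics/ov_s.png",b)
E
```

```text
[616.52418246  23.14120519   1.62024718] [[-0.2, -0.5], [0.3, 1.6], [-1.1, 0.5], [-0.1, -1.1], [-0.7, 0.3], [-0.8, -4.1], [-1.3, -7.2], [3.9, 0.1], [-1.0, 0.5], [-0.1, -0.3]]
[656.4 -46.2  38. ] stage [-71.2 -36.4]
[ 669.6 -151.1   38. ] stage [-176.7  -44.4]
[ 542.7 -166.7   38. ] stage [-185.9   83.2]
[531.  -59.2  38. ] stage [-78.1  89.4]
[595.4 -66.9  38. ] stage [-88.9  25.5]
```

View pics/ov_t.png

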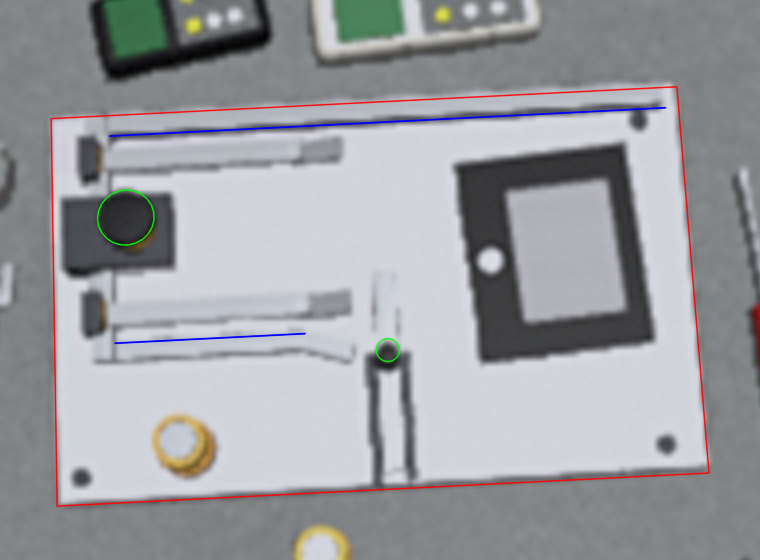

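View pics/ov_s.png

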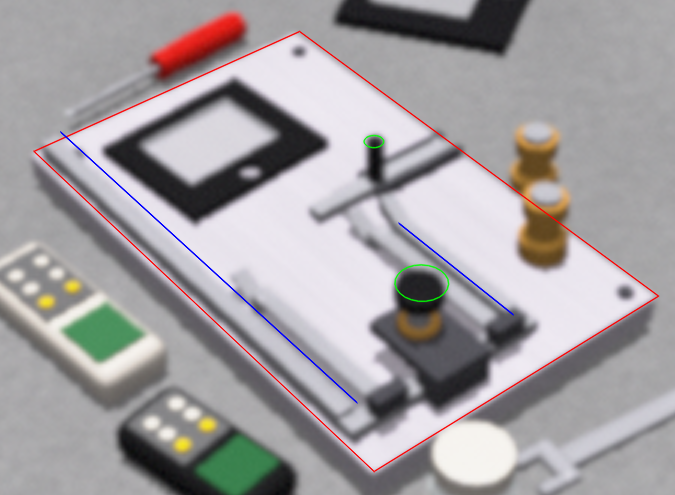

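The overlays agree to about 2 mm. The stage is at (616.5, 23.1) with θ = 1.620. The plate centre is at about stage (-129, 23), turned about +0.06 rad.

The plan has four steps:
1. Draw the bolt.
2. Square the plate against the fence with open fingers.
3. Push its rear edge with two fingers.
4. Press the knob.

```bash
cat >> h.py <<'E'
from scipy.spatial.transform import Rotation as Ro
S0=np.array([616.5,23.1,1.6202])
def go(x,y,z,head):
    """increments from the current tool pose to stage (x,y), world z, tool x at angle head (deg) from stage x"""
    from workcell import read_state
    s=read_state(); R=Ro.from_rotvec(s["ee_rot"]); w=st(S0,[(x,y,z)])[0]
    h=np.radians(head)+S0[2]; X=np.array([np.cos(h),np.sin(h),0]); Z=np.array([0,0,-1.]); G=Ro.from_matrix(np.c_[X,np.cross(Z,X),Z])
    d=R.inv().apply(w-s["tool_pos"]); r=np.degrees((R.inv()*G).as_rotvec())
    print("turn",np.round(r,2),"shift",np.round(d,1),"t",round(s["time_s"],2))
def where():
    from workcell import read_state
    s=read_state();c,n=np.cos(S0[2]),np.sin(S0[2]);d=s["tool_pos"][:2]-S0[:2];f=s["contact_force"]
    X=Ro.from_rotvec(s["ee_rot"]).as_matrix()[:,0]
    print("stage",np.round([c*d[0]+n*d[1],-n*d[0]+c*d[1],s["tool_pos"][2]],1),"head",round(np.degrees(np.arctan2(X[1],X[0])-S0[2])%360,2),"F",np.round([c*f[0]+n*f[1],-n*f[0]+c*f[1],f[2]],1),"t",round(s["time_s"],2))
E
python3 -c "
from h import *;where();go(-20,45,150,90)"
```

```text
stage [567.1 400.9 222.6] head 68.9 F [-0.2  0.1  0.5] t 0.9
turn [-1.00e-02  0.00e+00 -2.11e+01] shift [-543.4 -419.7   72.7] t 0.9
```

{"op": "drive_tool", "data": {"increments": [[0, 0, -2, -50, -38, 7, 0], [0, 0, -4, -100, -77, 14, 0], [0, 0, -6, -150, -116, 20, 0], [0, 0, -8, -200, -154, 27, 0], [0, 0, -10, -250, -193, 34, 0], [0, 0, -12, -300, -232, 40, 0], [0, 0, -14, -350, -270, 47, 0], [0, 0, -16, -400, -309, 54, 0], [0, 0, -18, -450, -347, 60, 0], [0, 0, -20, -500, -386, 67, 0], [0, 0, -21.1, -543.4, -419.7, 72.7, 0], [0, 0, -21.1, -543.4, -419.7, 72.7, 0], [0, 0, -21.1, -543.4, -419.7, 72.7, 0]], "squeeze": 20}}

```text
time_s: 2.52
tool_pos: [572.0, 1.0, 149.7]
ee_rot: [0.076, -3.139, -0.001]
contact_force: [0.4, 0.6, 1.1]
grip_width: 0.5
grip_force: 0.0
```

```bash
python3 -c "
from h import *;where();go(-20,45,50,90)
from workcell import *
c=camera('top');cv2.imwrite('pics/t1.png',c['image'][130:330,190:460,::-1].repeat(2,0).repeat(2,1))"
```

```text
stage [-19.9  45.6 149.7] head 89.93 F [ 0.6 -0.4  1.1] t 2.52
turn [ 0.03 -0.07 -0.07] shift [-0.7 -0.1 99.7] t 2.52
```

{"op": "drive_tool", "data": {"increments": [[0, 0, 0, 0, 0, 50, 0], [0, 0, 0, 0, 0, 100, 0], [0, 0, 0, 0, 0, 100, 0], [0, 0, 0, 12, 0, 100, 0], [0, 0, 0, 18, 0, 100, 0], [0, 0, 0, 24, 0, 100, 0], [0, 0, 0, 30, 0, 100, 0], [0, 0, 0, 36, 0, 100, 0], [0, 0, 0, 42, 0, 100, 0], [0, 0, 0, 48, 0, 100, 0], [0, 0, 0, 54, 0, 100, 0], [0, 0, 0, 60, 0, 100, 0], [0, 0, 0, 64, 0, 100, 0], [0, 0, 0, 67, 0, 100, 0], [0, 0, 0, 69, 0, 100, 0]]}}

```text
time_s: 4.45
tool_pos: [503.8, -2.6, 50.0]
ee_rot: [-0.078, 3.14, -0.0]
contact_force: [4.8, -0.4, -0.6]
grip_width: 0.4
grip_force: 2.4
```

```bash
python3 -c "
from h import *;where()
from workcell import *
c=camera('top');b=find_in('bolt_post','top');print(b)
s=camera('scene');b=find_in('bolt_post','scene');print(b)
print(proj(c,st(S0,[(-20,135,75),(-20,130,75)])),proj(s,st(S0,[(-20,135,75),(-20,130,75)])))
cv2.imwrite('pics/t2.png',cv2.resize(s['image'][200:380,200:440,::-1],None,fx=3,fy=3))"
```

```text
stage [-20.2 113.8  50. ] head 90.0 F [-0.6 -4.7 -0.6] t 4.45
[{'box': [309.1, 261.6, 318.6, 283.4], 'conf': 0.69}, {'box': [229.1, 169.6, 391.6, 281.2], 'conf': 0.69}, {'box': [240.0, 194.7, 253.0, 214.1], 'conf': 0.15}]
[{'box': [323.4, 243.4, 362.1, 270.9], 'conf': 0.72}, {'box': [273.0, 292.1, 325.8, 338.0], 'conf': 0.22}]
[[312.41155421 257.51529811]
 [312.3070237  255.44055438]] [[341.7409979  242.62108161]
 [339.99556741 243.49620877]]
```

View pics/t2.png

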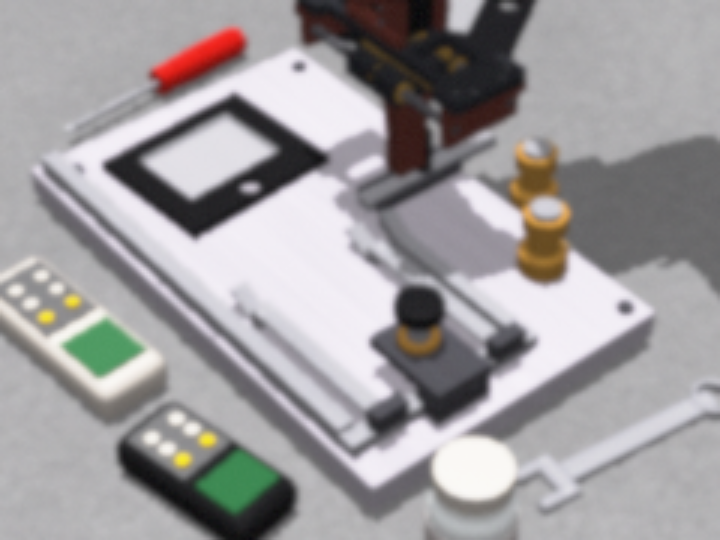

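The bolt is moving with the finger; the bar now sits under the fingers around (430,165). I push on towards its stop.

{"op": "drive_tool", "data": {"increments": [[0, 0, 0, 1.5, 0, 0, 0], [0, 0, 0, 3, 0, 0, 0], [0, 0, 0, 4, 0, 0, 0], [0, 0, 0, 4, 0, 0, 0]]}}

```text
time_s: 5.15
tool_pos: [503.6, -2.8, 50.3]
ee_rot: [-0.077, 3.134, -0.001]
contact_force: [11.0, 0.8, -8.2]
grip_width: 0.7
grip_force: 5.3
```

```bash
python3 -c "
from h import *;where()"
```

```text
stage [-20.3 114.   50.3] head 89.97 F [  0.2 -11.   -8.2] t 5.15
```

{"op": "drive_tool", "data": {"increments": [[0, 0, 0, -15, 0, 0, 0], [0, 0, 0, -15, 0, -40, 30], [0, 0, 0, -10, -55, -45, 60], [0, 0, 0, 0, -110, -45, 60], [0, 0, 0, 2, -110, -45, 60]]}}

```text
time_s: 5.78
tool_pos: [502.2, -115.3, 94.8]
ee_rot: [0.071, -3.139, -0.0]
contact_force: [-0.1, 0.2, 0.4]
grip_width: 37.1
grip_force: 0.0
```

```bash
python3 -c "
from h import *;where();go(-130,118,33.5,90)
from workcell import *
c=camera('top');print(find_in('bolt_post','top'))
cv2.imwrite('pics/t3.png',cv2.resize(c['image'][150:310,200:420,::-1],None,fx=3.5,fy=3.5,interpolation=cv2.INTER_CUBIC))"
```

```text
stage [-132.6  121.    94.8] head 89.76 F [0.2 0.1 0.4] t 5.78
turn [ 0.01 -0.1  -0.24] shift [-3.1  2.6 61.3] t 5.78
[{'box': [308.0, 237.2, 317.3, 283.3], 'conf': 0.5}]
```

View pics/t3.png

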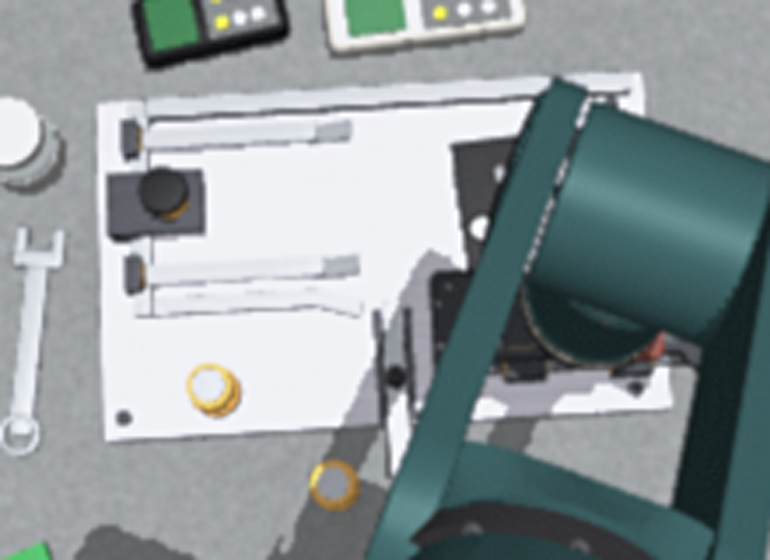

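The post is at full-image (313.1, 257.4), against (312.4, 257.5) predicted for full travel, so the bolt is drawn. Now I push the plate's +y side towards the fence.

{"op": "drive_tool", "data": {"increments": [[0, 0, -0.2, -2, 2, 0, 60], [0, 0, -0.2, -2, 2, 30, 60], [0, 0, -0.2, -2, 2, 61, 60], [0, 0, -0.2, -2, 2, 61, 60], [0, 0, -0.2, -8, 2, 61, 60], [0, 0, -0.2, -13, 2, 61, 60], [0, 0, -0.2, -18, 2, 61, 60], [0, 0, -0.2, -23, 2, 61, 60], [0, 0, -0.2, -28, 2, 61, 60], [0, 0, -0.2, -32, 2, 61, 60], [0, 0, -0.2, -36, 2, 61, 60], [0, 0, -0.2, -39, 2, 61, 60]]}}

```text
time_s: 7.38
tool_pos: [542.1, -108.8, 33.9]
ee_rot: [0.083, -3.14, 0.0]
contact_force: [-0.1, 0.1, 0.3]
grip_width: 60.0
grip_force: 0.6
```

```bash
python3 -c "
from h import *;where()
from workcell import *;print(read_state()['grip_width'])"
```

```text
stage [-128.1   80.8   33.9] head 90.2 F [0.1 0.1 0.3] t 7.38
59.999922998595096
```

{"op": "drive_tool", "data": {"increments": [[0, 0, 0, -1.5, 0, 0, 60], [0, 0, 0, -3, 0, 0, 60], [0, 0, 0, -4.5, 0, 0, 60]]}}

```text
time_s: 7.75
tool_pos: [546.4, -108.5, 33.9]
ee_rot: [0.083, -3.14, 0.0]
contact_force: [-1.9, -0.8, -0.5]
grip_width: 60.0
grip_force: 0.5
```

```bash
python3 -c "
from h import *;where()
from workcell import *
s=camera('scene')
cv2.imwrite('pics/t4.png',cv2.resize(s['image'][200:350,190:390,::-1],None,fx=4,fy=4,interpolation=cv2.INTER_CUBIC))"
```

```text
stage [-128.    76.5   33.9] head 90.2 F [-0.7  1.9 -0.5] t 7.75
```

View pics/t4.png

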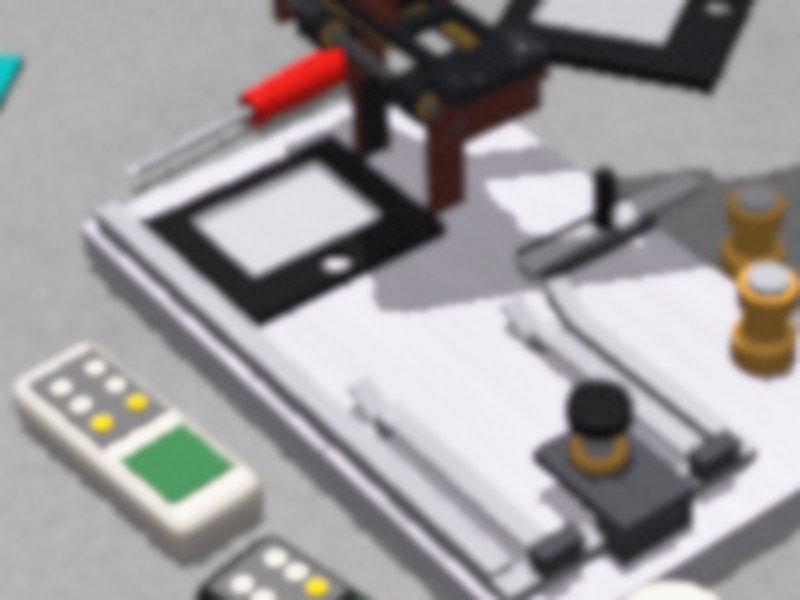

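The plate is nearly at the fence, its long edge running from (150,220) to (260,320). The fingers are on its +y side. I keep pushing until the force rises.

{"op": "drive_tool", "data": {"increments": [[0, 0, 0, -1, 0, 0, 60], [0, 0, 0, -2, 0, 0, 60], [0, 0, 0, -3, 0, 0, 60], [0, 0, 0, -3, 0, 0, 60]]}}

```text
time_s: 8.3
tool_pos: [549.6, -108.4, 34.0]
ee_rot: [-0.083, 3.14, -0.0]
contact_force: [0.2, 0.8, -1.2]
grip_width: 60.0
grip_force: 0.3
```

```bash
python3 -c "
from h import *;where()"
```

```text
stage [-128.1   73.3   34. ] head 90.2 F [ 0.8 -0.2 -1.2] t 8.3
```

{"op": "drive_tool", "data": {"increments": [[0, 0, 0, -1, 0, 0, 60], [0, 0, 0, -2, 0, 0, 60], [0, 0, 0, -2, 0, 0, 60]]}}

```text
time_s: 8.68
tool_pos: [551.6, -108.3, 34.0]
ee_rot: [-0.083, 3.14, -0.0]
contact_force: [0.3, 0.7, 0.1]
grip_width: 60.0
grip_force: 0.3
```

```bash
python3 -c "
from h import *;where()"
```

```text
stage [-128.1   71.3   34. ] head 90.21 F [ 0.7 -0.4  0.1] t 8.68
```

{"op": "drive_tool", "data": {"increments": [[0, 0, 0, -1, 0, 0, 60], [0, 0, 0, -2, 0, 0, 60], [0, 0, 0, -3, 0, 0, 60]]}}

```text
time_s: 9.05
tool_pos: [552.0, -108.0, 33.6]
ee_rot: [0.084, -3.136, -0.001]
contact_force: [-7.9, -2.4, 3.8]
grip_width: 59.7
grip_force: 4.0
```

```bash
python3 -c "
from h import *;where()
from workcell import *
s=camera('scene')
cv2.imwrite('pics/t5.png',cv2.resize(s['image'][220:295,205:305,::-1],None,fx=7,fy=7,interpolation=cv2.INTER_CUBIC))"
```

```text
stage [-127.7   70.9   33.6] head 90.23 F [-2.   8.   3.8] t 9.05
```

View pics/t5.png

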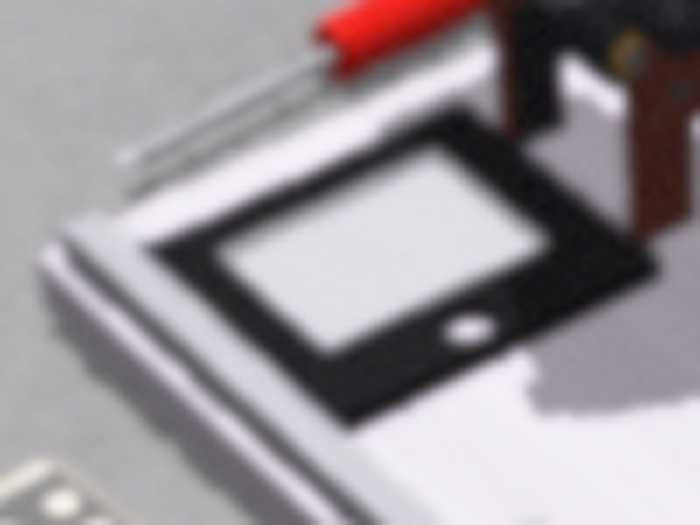

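The plate now lies along the fence, with its corners at crop (150,245), (350,425) and (655,265). The push force is 8 N. Comparing the two contacts, the stage's y origin is about 3 mm off, so I correct it and work out the rear approach.

```bash
python3 - <<'E'
from h import *; from workcell import *
s=camera('scene'); c,n=np.cos(S0[2]),np.sin(S0[2])
for q in [(150,245),(350,425),(655,265),(468,330)]:
    d=ray(s,(q[0]/7+205-.4,q[1]/7+220-.4),38)[:2]-S0[:2]; print(np.round([c*d[0]+n*d[1],-n*d[0]+c*d[1]],1))
E
sed -i 's/^S0=.*/S0=np.array([619.3,23.2,1.6202])/' h.py; python3 -c "
from h import *;where();go(-204,-1.5,80,0);go(-204,-1.5,34,0)"
```

```text
[-184.9  -62.5]
[-72.2 -61.8]
[-75.8  56.6]
[-86.6  -8.1]
stage [-127.7   73.7   33.6] head 90.23 F [-1.2  7.   3.6] t 9.15
turn [-0.18 -0.23 90.23] shift [-74.7 -76.6 -46.8] t 9.15
turn [-0.18 -0.23 90.23] shift [-74.9 -76.6  -0.8] t 9.15
```

{"op": "drive_tool", "data": {"increments": [[0, 0, 0, 15, 0, 0, 60], [0, 0, 0, 15, 0, -46, 60], [0, 0, 10, 0, -10, -66, 46], [0, 0, 20, -10, -18, -66, 46], [0, 0, 30, -20, -26, -66, 46], [0, 0, 40, -30, -34, -66, 46], [0, 0, 50, -40, -42, -66, 46], [0, 0, 60, -50, -50, -66, 46], [0, 0, 70, -60, -58, -66, 46], [0, 0, 80, -70, -68, -66, 46], [0, 0, 90.2, -74.7, -76.6, -66, 46], [0, 0, 90.2, -74.7, -76.6, -66, 46], [0, 0, 90.2, -74.7, -76.6, -46, 46]]}}

```text
time_s: 10.78
tool_pos: [634.2, -181.0, 81.3]
ee_rot: [2.159, 2.278, 0.003]
contact_force: [0.4, -0.2, -0.4]
grip_width: 46.1
grip_force: 0.0
```

```bash
python3 -c "
from h import *;where();go(-204,-1.5,34,0)"
```

```text
stage [-204.7   -4.8   81.3] head 0.24 F [-0.2 -0.4 -0.4] t 10.78
turn [0.21 0.08 0.24] shift [ 0.8 -3.5 47.3] t 10.78
```

{"op": "drive_tool", "data": {"increments": [[0.2, 0.1, 0.2, 0.8, -3, 20, 46], [0.2, 0.1, 0.2, 0.8, -3, 47, 46], [0.2, 0.1, 0.2, 0.8, -3, 47, 46], [0.2, 0.1, 0.2, 5, -3, 47, 46], [0.2, 0.1, 0.2, 9, -3, 47, 46], [0.2, 0.1, 0.2, 13, -3, 47, 46], [0.2, 0.1, 0.2, 17, -3, 47, 46], [0.2, 0.1, 0.2, 21, -3, 47, 46], [0.2, 0.1, 0.2, 26, -3, 47, 46], [0.2, 0.1, 0.2, 31, -3, 47, 46], [0.2, 0.1, 0.2, 36, -3, 47, 46], [0.2, 0.1, 0.2, 41, -3, 47, 46], [0.2, 0.1, 0.2, 46, -3, 47, 46], [0.2, 0.1, 0.2, 51, -3, 47, 46], [0.2, 0.1, 0.2, 56, -3, 47, 46], [0.2, 0.1, 0.2, 61, -3, 47, 46], [0.2, 0.1, 0.2, 66, -3, 47, 46], [0.2, 0.1, 0.2, 70, -3, 47, 46]]}}

```text
time_s: 13.02
tool_pos: [626.5, -110.5, 33.0]
ee_rot: [-2.167, -2.269, 0.002]
contact_force: [0.3, -2.3, 0.8]
grip_width: 45.8
grip_force: 0.8
```

```bash
python3 -c "
from h import *;where()
from workcell import *
s=camera('scene')
cv2.imwrite('pics/t6.png',cv2.resize(s['image'][200:350,200:400,::-1],None,fx=4,fy=4,interpolation=cv2.INTER_CUBIC))"
```

```text
stage [-133.9   -0.6   33. ] head 359.81 F [-2.3 -0.2  0.8] t 13.03
```

View pics/t6.png

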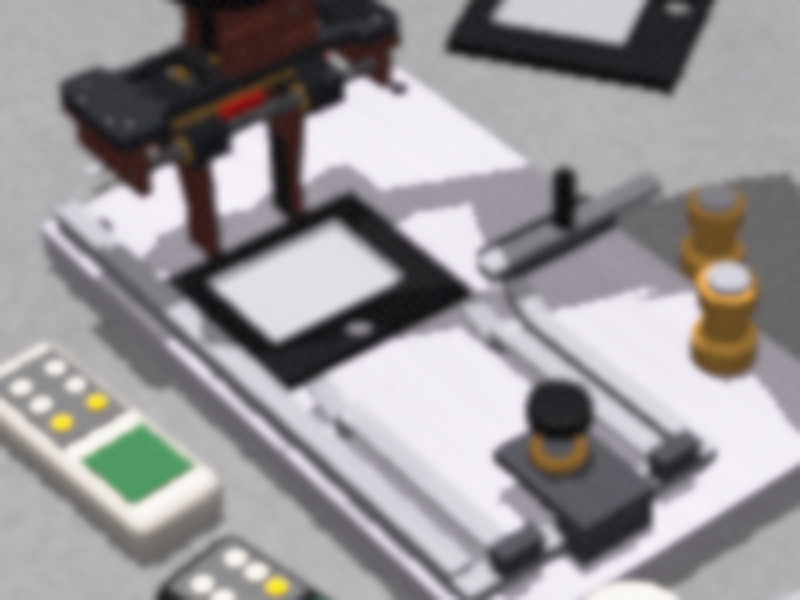

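The plate is square, its leading edge reaching the clip toes at (320,390) and (480,300), and the bolt bar is clear of it. I keep pushing.

{"op": "drive_tool", "data": {"increments": [[0, 0, 0.1, 5, 0, -0.5, 46], [0, 0, 0.1, 10, 0, -0.5, 46], [0, 0, 0.1, 15, 0, -0.5, 46], [0, 0, 0.1, 20, 0, -0.5, 46], [0, 0, 0.1, 25, 0, -0.5, 46], [0, 0, 0.1, 30, 0, -0.5, 46], [0, 0, 0.1, 35, 0, -0.5, 46], [0, 0, 0.1, 40, 0, -0.5, 46], [0, 0, 0.1, 45, 0, -0.5, 46], [0, 0, 0.1, 50, 0, -0.5, 46], [0, 0, 0.1, 55, 0, -0.5, 46], [0, 0, 0.1, 60, 0, -0.5, 46]]}}

```text
time_s: 14.58
tool_pos: [623.7, -50.6, 33.5]
ee_rot: [-2.169, -2.267, 0.003]
contact_force: [-2.1, -3.4, -1.0]
grip_width: 46.1
grip_force: 1.9
```

```bash
python3 -c "
from h import *;where()
from workcell import *
s=camera('scene')
cv2.imwrite('pics/t7.png',cv2.resize(s['image'][220:360,220:400,::-1],None,fx=4,fy=4,interpolation=cv2.INTER_CUBIC))"
```

```text
stage [-73.9  -0.7  33.5] head 359.71 F [-3.3  2.3 -1. ] t 14.57
```

View pics/t7.png

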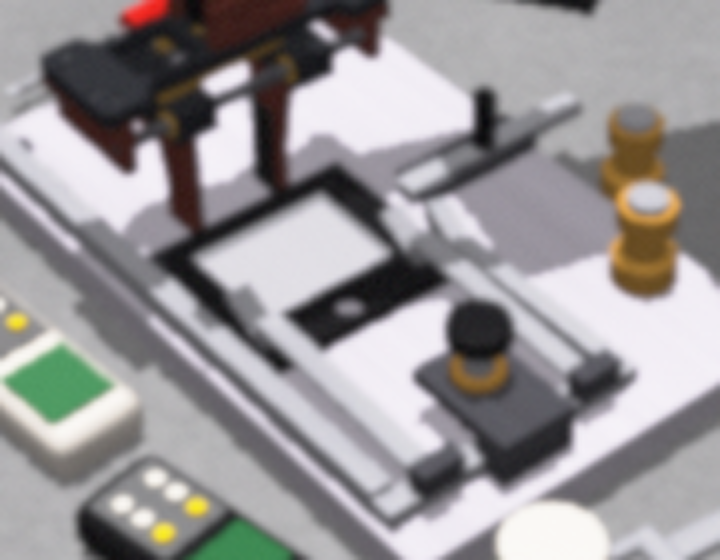

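Both clips have ridden up onto the plate, which sits square between the fence and the guide. I keep pushing.

{"op": "drive_tool", "data": {"increments": [[0, 0, 0.3, 5, 0, 0, 46], [0, 0, 0.3, 10, 0, 0, 46], [0, 0, 0.3, 15, 0, 0, 46], [0, 0, 0.3, 20, 0, 0, 46], [0, 0, 0.3, 25, 0, 0, 46], [0, 0, 0.3, 30, 0, 0, 46], [0, 0, 0.3, 35, 0, 0, 46], [0, 0, 0.3, 40, 0, 0, 46], [0, 0, 0.3, 45, 0, 0, 46], [0, 0, 0.3, 50, 0, 0, 46], [0, 0, 0.3, 55, 0, 0, 46], [0, 0, 0.3, 60, 0, 0, 46], [0, 0, 0.3, 65, 0, 0, 46], [0, 0, 0.3, 70, 0, 0, 46], [0, 0, 0.3, 75, 0, 0, 46], [0, 0, 0.3, 80, 0, 0, 46], [0, 0, 0.3, 85, 0, 0, 46], [0, 0, 0.3, 89, 0, 0, 46], [0, 0, 0.3, 92, 0, 0, 46], [0, 0, 0.3, 94, 0, 0, 46]]}}

```text
time_s: 17.12
tool_pos: [619.5, 43.1, 33.7]
ee_rot: [-2.175, -2.262, 0.003]
contact_force: [-2.3, -4.1, -0.3]
grip_width: 45.9
grip_force: 2.2
```

```bash
python3 -c "
from h import *;where()"
```

```text
stage [19.8 -1.2 33.7] head 359.41 F [-3.9  2.5 -0.3] t 17.12
```

{"op": "drive_tool", "data": {"increments": [[0, 0, -0.4, 2, 0, 0, 46], [0, 0, -0.6, 4, 0, 0, 46], [0, 0, -0.6, 6, 0, 0, 46], [0, 0, -0.6, 8, 0, 0, 46]]}}

```text
time_s: 17.62
tool_pos: [620.0, 51.4, 34.0]
ee_rot: [-2.164, -2.273, 0.001]
contact_force: [-0.9, -1.7, 1.2]
grip_width: 45.8
grip_force: 0.7
```

```bash
python3 -c "
from h import *;where()"
```

```text
stage [28.1 -2.1 34. ] head 359.99 F [-1.7  0.9  1.2] t 17.62
```

{"op": "drive_tool", "data": {"increments": [[0, 0, 0, 1, 0, 0, 46], [0, 0, 0, 2, 0, 0, 46], [0, 0, 0, 3, 0, 0, 46], [0, 0, 0, 3, 0, 0, 46]]}}

```text
time_s: 18.12
tool_pos: [620.1, 52.4, 34.0]
ee_rot: [-2.164, -2.276, 0.003]
contact_force: [1.1, -8.4, 0.5]
grip_width: 46.0
grip_force: 3.8
```

```bash
python3 -c "
from h import *;where()"
```

```text
stage [29.1 -2.2 34. ] head 0.05 F [-8.4 -0.7  0.5] t 18.12
```

The push stopped at TCP x = 29 with 8 N, which is the end stop. I retreat, rise and move above the knob, then compare the clip toes with the first picture.

{"op": "drive_tool", "data": {"increments": [[0, 0, 0, -10, 0, 0, 46], [0, 0, 0, -22, 0, 0, 46], [0, 0, 0, -22, 0, -50, 30], [0, 0, 0, -22, 0, -100, 0], [0, 0, 0, 20, 1, -110, 0], [0, 0, 0, 70, 2, -110, 0], [0, 0, 0, 104, 2, -95, 0], [0, 0, 0, 104, 2, -95, 0], [0, 0, 0, 104, 2, -95, 0]]}}

```text
time_s: 19.25
tool_pos: [616.4, 157.0, 128.9]
ee_rot: [-2.163, -2.273, 0.003]
contact_force: [-0.3, -0.4, -0.7]
grip_width: 0.3
grip_force: 0.0
```

```bash
python3 - <<'E'
from h import *;from workcell import *
where()
s=camera('scene');t=camera('top')
o=cv2.cvtColor(cv2.imread('pics/scene0.png'),6);g=cv2.cvtColor(s['image'],7)
for n,p in (('a',(15,-50,33)),('b',(15,50,33)),('hinge a',(110,-50,40)),('fence',(-100,-66.5,46))):
    u,v=np.int32(proj(s,st(S0,[p]))[0]); T=o[v-9:v+10,u-9:u+10]; W=g[v-15:v+16,u-15:u+16]
    m=cv2.matchTemplate(W,T,cv2.TM_CCOEFF_NORMED);_,b,_,l=cv2.minMaxLoc(m);print(n,(u,v),round(b,2),l[0]-6,l[1]-6)
# plate: dark-frame rear-edge in the top view
G=cv2.cvtColor(t['image'],7)
for y in (-25,0,25):
    x=np.arange(20,70,2.); u=proj(t,st(S0,np.c_[x,0*x+y,0*x+38])).astype(np.float32)
    print(y,cv2.remap(G,u[:,:1],u[:,1:],1).ravel().tolist())
for c in ('scene','top'): print([(np.round(d['box']),d['conf']) for d in find_in('pin_top',c)][:2])
go(133,0,110,0)
E
```

```text
stage [133.8  -3.7 128.9] head 0.0 F [-0.4  0.3 -0.7] t 19.25
a (np.int32(282), np.int32(302)) 0.95 0 0
b (np.int32(320), np.int32(281)) 0.7 0 1
hinge a (np.int32(310), np.int32(325)) 0.93 -6 -5
fence (np.int32(244), np.int32(272)) 0.29 6 5
-25 [241, 241, 241, 241, 241, 241, 241, 242, 244, 244, 217, 130, 72, 60, 64, 63, 62, 103, 161, 208, 218, 216, 214, 214, 214]
0 [241, 241, 241, 241, 241, 241, 241, 242, 243, 239, 181, 116, 75, 63, 66, 64, 71, 98, 149, 205, 216, 217, 215, 214, 215]
25 [241, 241, 241, 241, 241, 241, 241, 242, 245, 242, 195, 120, 63, 67, 68, 67, 74, 105, 165, 200, 216, 217, 216, 216, 216]
[(array([335., 297., 351., 313.]), 0.54), (array([193., 285., 257., 337.]), 0.25)]
[]
turn [-0.17 -0.09 -0.08] shift [-0.4 -4.1 19.3] t 19.45
```

The plate's rear edge reads about x = 41 at all three places, so it is straight. The toes of both clips are back where they were at the start, so both are down. Now I press the knob.

{"op": "drive_tool", "data": {"increments": [[0, 0, 0, -0.5, -3, 15, 0], [0, 0, 0, -0.5, -3, 27, 0], [0, 0, 0, -0.5, -3, 31, 0], [0, 0, 0, -0.5, -3, 34, 0], [0, 0, 0, -0.5, -3, 37, 0], [0, 0, 0, -0.5, -3, 40, 0], [0, 0, 0, -0.5, -3, 43, 0], [0, 0, 0, -0.5, -3, 46, 0], [0, 0, 0, -0.5, -3, 49, 0], [0, 0, 0, -0.5, -3, 52, 0], [0, 0, 0, -0.5, -3, 54, 0], [0, 0, 0, -0.5, -3, 55, 0]]}}

```text
time_s: 20.95
tool_pos: [613.5, 157.2, 73.8]
ee_rot: [-2.163, -2.273, 0.002]
contact_force: [-0.6, 0.6, 3.9]
grip_width: 0.4
grip_force: 1.8
```

```bash
python3 -c "
from h import *;where()"
```

```text
stage [134.2  -0.8  73.8] head 0.0 F [0.6 0.6 3.9] t 20.95
```

{"op": "drive_tool", "data": {"increments": [[0, 0, 0, 0, 0, 1, 0], [0, 0, 0, 0, 0, 2, 0], [0, 0, 0, 0, 0, 2.5, 0], [0, 0, 0, 0, 0, 2.5, 0]]}}

```text
time_s: 21.45
tool_pos: [613.6, 157.3, 73.2]
ee_rot: [-2.164, -2.274, 0.001]
contact_force: [-3.9, -1.2, 15.9]
grip_width: 0.3
grip_force: 7.9
```

```bash
python3 -c "
from h import *;where()"
```

```text
stage [134.2  -1.   73.2] head 0.01 F [-1.   4.  15.9] t 21.45
```

The knob bottomed at z = 73 with 16 N. I retreat and verify.

{"op": "drive_tool", "data": {"increments": [[0, 0, 0, 0, 0, -20, 0], [0, 0, 0, 0, 0, -70, 0], [0, 0, 0, -60, 0, -130, 0], [0, 0, 0, -120, 60, -150, 0], [0, 0, 0, -180, 120, -150, 0], [0, 0, 0, -230, 170, -150, 0], [0, 0, 0, -230, 170, -150, 0], [0, 0, 0, -230, 170, -150, 0], [0, 0, 0, -230, 170, -150, 0]]}}

```text
time_s: 22.58
tool_pos: [794.2, -64.4, 219.0]
ee_rot: [-2.163, -2.271, 0.004]
contact_force: [-0.6, -0.7, -0.3]
grip_width: 0.7
grip_force: 0.0
```

```bash
python3 - <<'E'
from h import *;from workcell import *
where()
s=camera('scene');t=camera('top')
o=cv2.cvtColor(cv2.imread('pics/scene0.png'),6);g=cv2.cvtColor(s['image'],7)
for n,p in (('a',(15,-50,33)),('b',(15,50,33))):
    u,v=np.int32(proj(s,st(S0,[p]))[0]); T=o[v-9:v+10,u-9:u+10]; W=g[v-15:v+16,u-15:u+16]
    m=cv2.matchTemplate(W,T,cv2.TM_CCOEFF_NORMED);_,b,_,l=cv2.minMaxLoc(m);print(n,round(b,2),l[0]-6,l[1]-6)
G=cv2.cvtColor(t['image'],7)
for y in (-25,0,25):
    x=np.arange(30,50,1.); u=proj(t,st(S0,np.c_[x,0*x+y,0*x+38])).astype(np.float32)
    print(y,cv2.remap(G,u[:,:1],u[:,1:],1).ravel().tolist())
for c,k in (('scene',s),('top',t)):
    print([(np.round(d['box']),round(d['conf'],2)) for d in find_in('pin_top',c)][:2],proj(k,st(S0,[(133,0,97),(133,0,73)])).round(1).tolist())
    print('post',[(np.round(d['box']),round(d['conf'],2)) for d in find_in('bolt_post',c)][:1],proj(k,st(S0,[(-20,135,75)])).round(1).tolist())
# dark knob blob in the scene view
u,v=np.int32(proj(s,st(S0,[(133,0,85)]))[0]);D=g[v-22:v+22,u-12:u+12]
print((D<60).sum(1).tolist(),v-22); O=o[v-22:v+22,u-12:u+12];print((O<60).sum(1).tolist())
E
```

```text
stage [ -96.1 -170.4  219. ] head 359.96 F [-0.7  0.6 -0.3] t 22.57
a 0.83 1 1
b 0.46 -1 -1
-25 [93, 93, 93, 92, 92, 92, 92, 92, 92, 92, 92, 92, 91, 91, 92, 92, 92, 91, 91, 91]
0 [92, 92, 92, 92, 92, 91, 92, 92, 92, 92, 92, 92, 92, 92, 92, 91, 91, 91, 92, 92]
25 [92, 91, 92, 92, 92, 92, 92, 92, 91, 91, 91, 91, 91, 92, 92, 92, 92, 92, 91, 91]
[(array([333., 306., 347., 317.]), 0.48)] [[338.8, 299.3], [338.6, 308.4]]
post [(array([323., 240., 364., 268.]), 0.71)] [[340.8, 243.1]]
[] [[245.9, 202.6], [247.4, 205.0]]
post [] [[312.4, 256.4]]
[0, 0, 0, 0, 0, 0, 0, 2, 3, 4, 2, 1, 0, 0, 0, 0, 0, 0, 0, 0, 0, 0, 0, 3, 10, 11, 12, 14, 15, 17, 17, 17, 17, 16, 15, 14, 11, 7, 0, 1, 3, 4, 7, 9] 281
[0, 0, 0, 0, 0, 0, 0, 0, 0, 0, 0, 0, 0, 0, 0, 6, 11, 12, 13, 14, 14, 14, 14, 15, 14, 14, 14, 12, 8, 3, 0, 0, 0, 0, 0, 1, 1, 2, 0, 0, 1, 0, 0, 0]
```

The knob dropped by about 9 px, as expected for 24 mm. The arm hides the top view, so I move it aside for one more check.

{"op": "drive_tool", "data": {"increments": [[0, 0, 0, 45, -40, 0, 0], [0, 0, 0, 90, -80, 0, 0], [0, 0, 0, 135, -120, 0, 0], [0, 0, 0, 180, -160, 0, 0], [0, 0, 0, 225, -200, 0, 0], [0, 0, 0, 270, -240, 0, 0], [0, 0, 0, 315, -280, 0, 0], [0, 0, 0, 360, -320, 0, 0], [0, 0, 0, 396, -350, 0, 0], [0, 0, 0, 396, -350, 0, 0], [0, 0, 0, 396, -350, 0, 0]]}}

```text
time_s: 24.25
tool_pos: [425.8, 313.9, 222.7]
ee_rot: [-2.162, -2.275, 0.001]
contact_force: [0.3, -0.2, 0.7]
grip_width: 0.5
grip_force: 0.0
```

```bash
python3 - <<'E'
from h import *;from workcell import *
where()
s=camera('scene');t=camera('top')
for k,nm in ((s,'scene0'),(t,'top0')):
    o=cv2.cvtColor(cv2.imread(f'pics/{nm}.png'),6);g=cv2.cvtColor(k['image'],7)
    for n,p in (('a',(12,-50,36)),('b',(12,50,36))):
        u,v=np.int32(proj(k,st(S0,[p]))[0]); T=o[v-7:v+8,u-8:u+9]; W=g[v-13:v+14,u-14:u+15]
        m=cv2.matchTemplate(W,T,cv2.TM_CCOEFF_NORMED);_,b,_,l=cv2.minMaxLoc(m);print(nm,n,round(b,2),l[0]-6,l[1]-6)
G=cv2.cvtColor(t['image'],7)
for y in (-25,0,25):
    x=np.arange(30,50,1.); u=proj(t,st(S0,np.c_[x,0*x+y,0*x+38])).astype(np.float32)
    print(y,cv2.remap(G,u[:,:1],u[:,1:],1).ravel().tolist())
print('post',[(np.round(d['box']),round(d['conf'],2)) for d in find_in('bolt_post','top')][:1],proj(t,st(S0,[(-20,135,75)])).round(1).tolist())
E
```

```text
stage [299.9 178.9 222.7] head 0.08 F [-0.2 -0.2  0.7] t 24.25
scene0 a 1.0 0 0
scene0 b 0.68 1 1
top0 a 1.0 0 0
top0 b 1.0 0 0
-25 [223, 224, 224, 226, 227, 225, 221, 214, 178, 144, 112, 85, 60, 57, 54, 53, 55, 56, 55, 54]
0 [223, 224, 224, 225, 224, 223, 212, 194, 176, 141, 106, 84, 67, 52, 53, 55, 55, 55, 55, 57]
25 [224, 224, 225, 226, 226, 221, 216, 192, 156, 123, 97, 70, 59, 58, 57, 57, 58, 58, 58, 58]
post [(array([307., 237., 320., 288.]), 0.52)] [[312.4, 256.4]]
```

The rear edge has moved back about 2 mm, as pinning should do. Both clips match their "down" pictures in the top view.

```bash
python3 -c "
from workcell import *;print(hand_in())"
```

```text
the job is handed in; nothing more can be done
None
```

I handed the job in at about 24 s: bolt drawn back, plate home and straight with both clips down behind it, and taper pin pressed to its stop; the final camera checks agreed, but hand-in returned no verdict.

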